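# Set the hardie in the mosaic cutter's log

### The job

Take the chisel-edged hardie out of the wooden tool rack, set its tapered shank into the steel socket on top of the round log, and tap or press it down until its collar sits fully home on the steel plate and it stands upright, held by friction alone. Leave the domed stake and the flat-topped stake in the rack.

Things in the scene. Friction and masses are not known exactly. Their poses are not given: they have to be found in the camera images.
- hardie_grip (a point): Grip point of the loose 0.3 kg steel hardie, upright in a rack hole; z up. Block round it: cheeks 18 mm apart facing along x (close fingers along x), 30 mm long in y, from 24 below to 16 mm above; chisel wedge over it, edge along y 30 mm above. Collar 42 mm wide, 6 thick, underside 30 mm below; then round shank tapering from 24 to 8 mm, tip 75 mm below. Same plain steel as the stakes.
- socket (a point): Centre of the socket mouth, level with the round steel plate (76 mm wide) on a fixed log 140 mm wide, 84 mm above the bench; z up. Tapered hole of four spring leaves, flared to 30 mm, 50 mm deep. Shank enters freely until the collar is some 14 mm above the plate; the rest needs a steady push growing to some 17 N, then friction holds. Home: grip point 30 mm above this point; any turn about z will do.
- dome_mid (a point): Bystander: domed stake in another rack hole, same shank and collar, round domed head 36 mm wide. Point on its axis, 30 mm above its collar's underside, 22 mm under its top; z up.
- flat_mid (a point): Bystander: flat-topped stake in another rack hole, same shank and collar, square head 34 mm wide. Point on its axis, 30 mm above its collar's underside, 18 mm under its top; z up. The fixed wooden rack is 75 x 270 mm, 60 mm high, with three 31 mm holes 95 mm apart in its long direction.
Not all that is in view belongs to the job. Of the things that look like the part that bears socket, take the one that is farthest to the robot's left at the start.

How it is judged:
By the outcome, as a careful person would: the job done as asked, in the order asked, and still so for the second after the job is handed in, with the robot touching nothing.
It also fails if it takes over 38 s, if anything falls off the work surface, if the arm or the gripper's body presses on something with over 40 N, if the wrist force passes 120 N, or if a joint passes its speed limit or range.

### The arm

A 6-joint arm with a two-finger parallel gripper is mounted at the origin on the work surface. World frame = base frame: x ahead of the robot, y to its left, z up, the work surface at z = 0. Lengths are in m, angles in rad, forces in N, time in s.
With the tool pointing down it reaches from about 0.3 to 0.75 m from the base axis. Payload 8.5 kg.
Tool frame: the origin (TCP) lies between the finger pads; the fingertips stand 11 mm ahead of it and the grasp point (between the pads) lies 8 mm behind it; z points along the fingers, y is the direction in which the jaws open and shut (so a half turn about z gives the same grasp; the last joint's range is limited). The gripper opens to 88 mm and grips with 3 to 60 N. Pads are 18 mm wide; open, the fingers measure 123 mm over their backs; the gripper's body (75 mm by 187 mm) begins 45 mm behind the grasp point.
Start: joints at [-1.449, 0.381, 1.297, -0, 1.464, -0.215], TCP at [0.182, -0.519, 0.25] pointing down, gripper open.
Joint ranges: [-3.11, 3.11], [-0.89, 2.33], [0.22, 2.48], [-1.42, 4.56], [0.17, 2.85], [-2.88, 2.88]. Speed limits (rad/s): [2.39, 2.39, 3.14, 3.14, 3.14, 3.14].

### API

Orientations are given as a rotation vector (axis times angle).
In Python, from workcell import get_obs, read_camera, close_job, regions_of gives the robot as it stands. The module is installed in compiled form; this text tells all that it offers.
- The arm moves only by the tool jog_arm, never from a script. Its argument "moves" is one flat list of numbers, 4 for each row, row after row: the shift along the tool's x, y, z in mm, then the turn about the tool's z in degrees. A call has 1 to 8 rows; each row shifts and turns the commanded pose from where the row before left it, along the tool's axes as they then stand; what a row does not reach is not made up. A row lasts 1/10 s, in which the tool goes at most 50 mm and 8.59 degrees, less where a joint would pass 70% of its speed; a pose out of reach is approached as far as the arm can. A call with a gripper value outside its range is refused whole. "claw" is the closure, from 0 (fully open) to 1 (shut), set as the call begins (left out, the last holds). The fingers move at their own pace and stop on an object; "squeeze" is the grip in N (left out, the last holds). Time passes only in rows, so rows that do not move let the fingers close. It gives the time, the measured TCP pose, the force and the opening at its end, in the units of the state.
- get_obs(): the state, without advancing time (a new reading comes with each control period).
- read_camera(name): name is "side" or "top" or "wrist"; returns a dict with "img" (480x640x3 uint8, red, green, blue), "intrinsics" (3x3 intrinsics, pixels), "k1" (the pictures are not rectified: a ray, as slopes to the right and down, at radius r is drawn at 1 + k1 r^2 times it, then the intrinsics apply), "R" (3x3) and "t" (3): a world point X has camera coordinates R X + t. Camera axes: x right, y down, z forward; pixel columns grow to the right and rows downward; lengths in m; the calibration is good to about 2 mm. A picture is of the moment at which its call begins. There is no depth.
- close_job(): hands the job in, once; it reports no verdict.
Trained networks look in a picture, given as the dict that the camera call returned (one of the last four; its "shot" number tells which), for a name from the list of things; names that differ only in an ending like _2 or _b are one class to them, and where a whole thing is asked for, a point or a joint stands for the part that bears it (a point fixed in the world has none). Each returns a list of dicts, best first, with "p" (0 to 1); they miss things now and then, are a little off and sometimes report something else, mostly with a low value. They report only what shows in the picture. A call takes as long as a camera call. They do not tell look-alikes from the thing itself.
- regions_of(picture, label): "mask" (480x640 bool, what is visible of it) and "centre" ([column, row] in pixels, amid what is visible of it).
The state is a dict: "time_s": time; "joints": joint angles; "dq": joint speeds; "tau": joint torques, N m; "ee_pos": TCP position; "ee_rot": TCP orientation; "contact_force": force on the tool from outside, world axes, zero at the start; "ft_torque": the same for the moment, N m; "width": finger opening in m.
Only numpy, scipy, OpenCV 4.12 (cv2) and the standard library are available. Lean on these libraries where they do the work, as an engineer would, in place of code of your own. Each camera call takes 0.05 s, during which the arm holds its last target.

## Working session

There is one attempt and no reset: what is moved stays moved. The work goes in short steps, Python scripts to look and compute and a tool call to move; the robot and the scene stay as the last step left them, time stands still between calls to the robot, and variables do not carry over. Pictures are saved under pics/ and viewed, and the job is handed in when it is done.

Besides the shell and the picture viewer there is one more tool, called after "Emit:" in YAML: its name, and indented under it one key for each argument. jog_arm: Moves the arm, as the interface text tells. Its arguments: {"type":"object","properties":{"moves":{"type":"array"},"claw":{"type":"number"},"squeeze":{"type":"number"}},"required":["moves"]}

```bash
mkdir -p pics
cat > h.py <<'E'
import numpy as np, cv2
from workcell import *
def save(n,c): cv2.imwrite(f'pics/{n}.png',c['img'][:,:,::-1])
def ray(c,px):
    K=np.array(c['intrinsics']);k=c['k1'];d=np.array([(px[0]-K[0,2])/K[0,0],(px[1]-K[1,2])/K[1,1]])
    u=d.copy()
    for _ in range(50): u=d/(1+k*(u@u))
    R=np.array(c['R']);t=np.array(c['t'])
    o=-R.T@t; v=R.T@np.array([u[0],u[1],1]); return o,v/np.linalg.norm(v)
def atz(c,px,z):
    o,v=ray(c,px); return o+v*(z-o[2])/v[2]
def proj(c,X):
    K=np.array(c['intrinsics']);p=np.array(c['R'])@np.array(X)+np.array(c['t']);u=p[:2]/p[2];u=u*(1+c['k1']*(u@u))
    return [K[0,0]*u[0]+K[0,2],K[1,1]*u[1]+K[1,2]]
def tri(a,b):
    A=0;B=0
    for o,v in(a,b):
        P=np.eye(3)-np.outer(v,v);A=A+P;B=B+P@o
    return np.linalg.solve(A,B)
E
python3 - <<'E'
from h import *
o=get_obs();print({k:np.round(v,3) for k,v in o.items()})
for n in('top','side','wrist'):
    c=read_camera(n);save(n+'0',c);print(n,np.round(-np.array(c['R']).T@np.array(c['t']),3),c['k1'])
    for l in('hardie_grip','socket','dome_mid','flat_mid'):
        for r in regions_of(c,l)[:4]:
            print(l,round(r['p'],2),np.round(r['centre'],1),r['mask'].sum())
E
```

```text
{'time_s': np.float64(0.0), 'joints': array([-1.449,  0.381,  1.298,  0.   ,  1.464, -0.215]), 'dq': array([-0.001, -0.001,  0.   , -0.   , -0.   , -0.   ]), 'tau': array([ 2.0000e-03, -4.3792e+01, -2.2456e+01,  7.1000e-02,  3.5000e-02,
       -0.0000e+00]), 'ee_pos': array([ 0.182, -0.519,  0.249]), 'ee_rot': array([-3.096, -0.526, -0.   ]), 'contact_force': array([ 0.165, -0.159, -0.052]), 'ft_torque': array([-0.033,  0.029, -0.024]), 'width': np.float64(0.089)}
top [ 0.27  -0.013  1.288] -0.16198237573275154
hardie_grip 0.54 [255.9 202.9] 344
socket 0.84 [419.  283.8] 1601
socket 0.81 [474.1 196.1] 4107
socket 0.62 [382.2 207.2] 4146
dome_mid 0.82 [161.  204.7] 402
flat_mid 0.94 [206.3 206.4] 402
side [0.006 0.743 0.555] -0.14223709466156859
hardie_grip 0.83 [266.  247.8] 616
hardie_grip 0.62 [230.4 263.9] 695
socket 0.92 [338.2 214.3] 3083
socket 0.79 [407.1 201.9] 235
socket 0.63 [373.1 182.1] 1823
dome_mid 0.94 [196.1 298.2] 697
flat_mid 0.58 [231.8 263.1] 704
wrist [ 0.247 -0.496  0.384] -0.008247317858547838
socket 0.75 [92.2 13.8] 3798
```

View pics/top0.png

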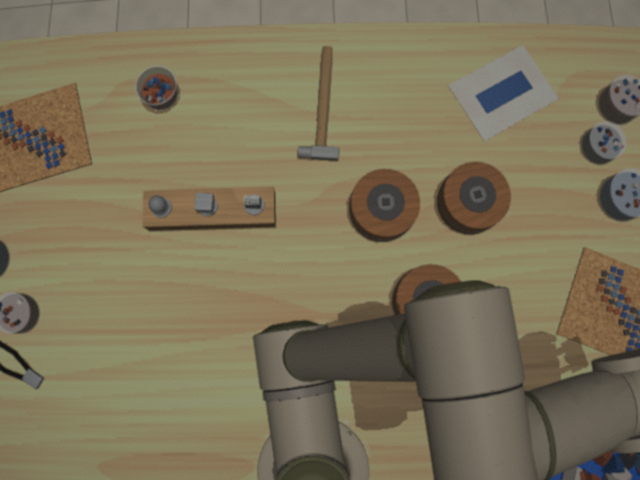

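View pics/side0.png

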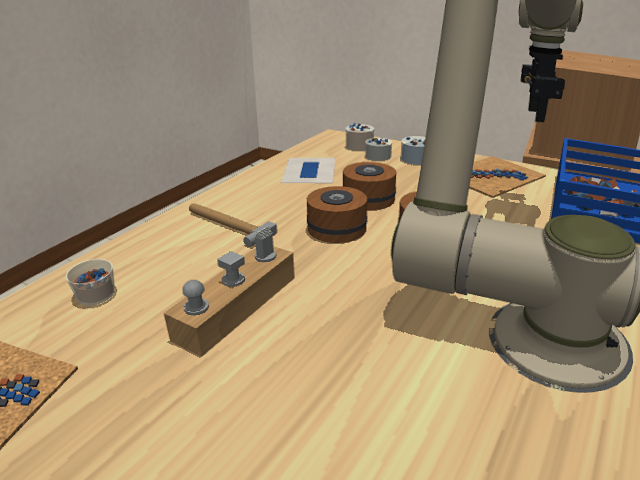

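The top view shows three logs, at pixels (386,203), (477,195) and (430,293, partly hidden). Robot +y is to the image's left, so the log at (386,203) is the leftmost. The hardie is the right-hand item in the rack, at (253,203). I'll measure both and confirm in crops.

Run:
```python
from h import *
t=read_camera('top');s=read_camera('side')
def R(c,l,i=0):
    return regions_of(c,l)
# plate segmentation: dark grey low-sat around log
def dark(c,roi):
    x0,y0,x1,y1=roi;h=cv2.cvtColor(c['img'],cv2.COLOR_RGB2HSV)[y0:y1,x0:x1]
    m=((h[...,1]<60)).astype(np.uint8)
    cs,_=cv2.findContours(m,cv2.RETR_EXTERNAL,cv2.CHAIN_APPROX_NONE);k=max(cs,key=cv2.contourArea)
    e=cv2.fitEllipse(k);return np.array(e[0])+[x0,y0],e[1],cv2.contourArea(k)
a=dark(t,(355,172,418,235));b=dark(s,(312,186,362,212));print(a,b)
print('plate top',atz(t,a[0],.084),'side',atz(s,b[0],.084),'tri',tri(ray(t,a[0]),ray(s,b[0])))
for q in [(478,195),(430,290)]: print(atz(t,q,.084))
for r in regions_of(t,'hardie_grip')[:1]: 
  hc=r['centre'];print(hc,atz(t,hc,.09))
for l,i in(('hardie_grip',0),('dome_mid',0),('flat_mid',0)):
  rt=regions_of(t,l);rs=regions_of(s,l)
  if rt and rs: print(l,rs[0]['centre'],tri(ray(t,rt[0]['centre']),ray(s,rs[0]['centre'])))
h=np.hstack([cv2.resize(t['img'][160:250,140:290],(600,360),interpolation=2),]);cv2.imwrite('pics/c1.png',h[:,:,::-1])
h=np.hstack([cv2.resize(s['img'][210:330,180:300],(400,400),interpolation=2),cv2.resize(t['img'][163:243,346:426],(400,400),interpolation=2)]);cv2.imwrite('pics/c2.png',h[:,:,::-1])
# rack corners, top at 0.06
for q in[(143,191),(275,187),(275,224),(145,228)]: print(atz(t,q,.06))
```

```text
(array([385.5450325 , 201.44512177]), (34.472999572753906, 35.615142822265625), 962.5) (array([336.34933472, 196.86356926]), (13.533441543579102, 31.4201717376709), 331.5)
plate top [ 0.53239193 -0.15919881  0.084     ] side [ 0.53233344 -0.15450244  0.084     ] tri [ 0.53382388 -0.15903817  0.0817157 ]
[ 0.54144662 -0.34741964  0.084     ]
[ 0.35355021 -0.23881132  0.084     ]
[254.5, 202.6] [0.53555328 0.1009437  0.09      ]
hardie_grip [266.2, 247.7] [0.53825151 0.10208628 0.07741378]
dome_mid [194.2, 299.4] [0.54284726 0.29309935 0.07287026]
flat_mid [232.7, 263.7] [0.53544216 0.19819034 0.09361409]
[0.57360137 0.3342983  0.06      ]
[0.57354477 0.06170896 0.06      ]
[0.49696661 0.06286202 0.06      ]
[0.49610609 0.32840836 0.06      ]
```

View pics/c1.png

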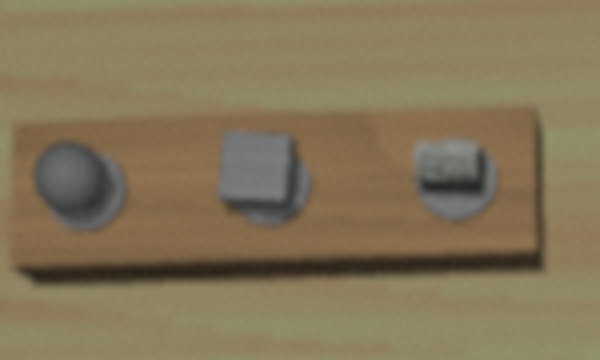

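View pics/c2.png

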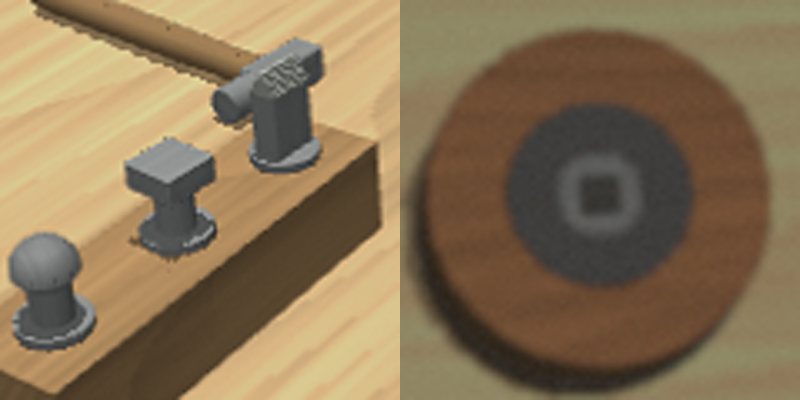

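The crops confirm it: the log at (386,203) with the open square socket is the leftmost. The hardie has its wedge edge along image-horizontal (y), with its cheeks facing x. Next I'll work out rows to hover over the hardie with the jaws along x.

```bash
cat >> h.py <<'E'
from scipy.spatial.transform import Rotation as Ro
def toTool(d,yawfree=None):
    o=get_obs();return Ro.from_rotvec(o['ee_rot']).as_matrix().T@np.array(d)
E
python3 - <<'E'
from h import *
o=get_obs();R=Ro.from_rotvec(o['ee_rot']).as_matrix();print(R.round(3))
d=np.array([.536,.101,.25])-o['ee_pos'];N=16;n=0
yaw=np.degrees(np.arctan2(R[1,0],R[0,0]));print(yaw)
turn=-(90-yaw)
for k in range(N):
    t=turn/10 if k<10 else 0
    y=np.radians(yaw);ex=np.array([np.cos(y),np.sin(y)]);ey=np.array([np.sin(y),-np.cos(y)])
    s=d[:2]/N*1000;print(round(ex@s),round(ey@s),0,round(t,1));yaw-=t
E
```

```text
[[ 0.944  0.33   0.   ]
 [ 0.33  -0.944  0.   ]
 [ 0.    -0.    -1.   ]]
19.297889591073133
34 -29 0 -7.1
37 -25 0 -7.1
40 -20 0 -7.1
42 -15 0 -7.1
44 -10 0 -7.1
44 -4 0 -7.1
45 1 0 -7.1
44 7 0 -7.1
43 12 0 -7.1
41 17 0 -7.1
39 22 0 0
39 22 0 0
39 22 0 0
39 22 0 0
39 22 0 0
39 22 0 0
```

Emit:
jog_arm:
  moves: [34,-29,0,-7.1,37,-25,0,-7.1,40,-20,0,-7.1,42,-15,0,-7.1,44,-10,0,-7.1,44,-4,0,-7.1,45,1,0,-7.1,44,7,0,-7.1]
  claw: 0

```text
time_s: 2.0
ee_pos: [0.36, -0.2072, 0.25]
ee_rot: [2.469, 1.942, 0.0]
contact_force: [1.6, -0.1, 0.8]
width: 0.0882
```

Emit:
jog_arm:
  moves: [43,12,0,-7.1,41,17,0,-7.1,39,22,0,0,39,22,0,0,39,22,0,0,39,22,0,0,0,0,0,0,0,0,0,0]

```text
time_s: 2.8
ee_pos: [0.4903, 0.0257, 0.2495]
ee_rot: [-2.213, -2.229, 0.001]
contact_force: [0.3, 0.0, 0.3]
width: 0.0882
```

Run:
```python
from h import *
o=get_obs();print(o['time_s'],o['ee_pos'],o['joints'].round(3),o['contact_force'])
c=read_camera('wrist');save('w1',c);t=read_camera('top');save('t1',t)
for l in('hardie_grip','socket','flat_mid'):
  for r in regions_of(c,l)[:3]: print(l,round(r['p'],2),np.round(r['centre'],1),atz(c,r['centre'],.09),r['mask'].sum())
print(Ro.from_rotvec(o['ee_rot']).as_matrix().round(3))
```

```text
2.8 [0.49030711 0.02573109 0.24953508] [-0.189  0.278  1.455 -0.     1.41  -0.196] [0.28675952 0.03393647 0.302845  ]
hardie_grip 0.96 [373.6 132.6] [0.53345946 0.10392323 0.09      ] 1965
hardie_grip 0.42 [382.6  13.4] [0.53594389 0.18764528 0.09      ] 1790
socket 0.74 [354.7 390. ] [ 0.52711882 -0.13775204  0.09      ] 8868
socket 0.71 [204.7 407.1] [ 0.37775528 -0.15943207  0.09      ] 4316
flat_mid 0.89 [383.3  11.8] [0.53639959 0.18868511 0.09      ] 1702
[[-0.007  1.    -0.   ]
 [ 1.     0.007 -0.   ]
 [-0.    -0.    -1.   ]]
```

View pics/w1.png

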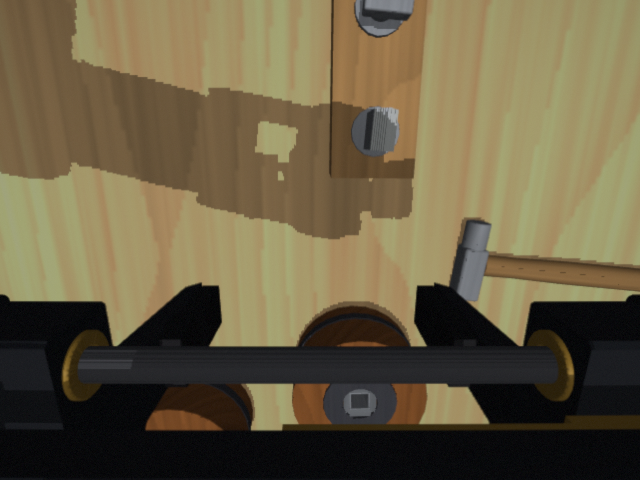

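View pics/t1.png

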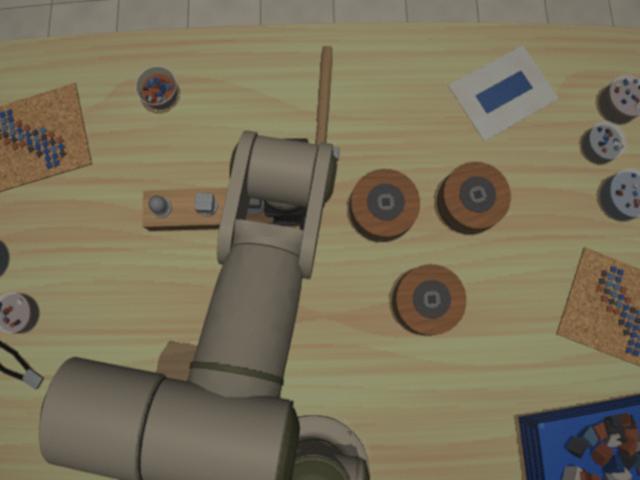

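The third log is fully visible now at (430,300) in the top view, so the choice of (386,203) stands. The wrist view shows the hardie collar at about (375,132) and the socket at (360,402). I'll measure more closely from a hover straight above the hardie's y.

Run:
```python
from h import *
c=read_camera('wrist')
cr=c['img'][90:180,320:440];cv2.imwrite('pics/c3.png',cv2.resize(cr,None,fx=6,fy=6,interpolation=2)[:,:,::-1])
cr=c['img'][370:430,310:410];cv2.imwrite('pics/c4.png',cv2.resize(cr,None,fx=6,fy=6,interpolation=2)[:,:,::-1])
print(atz(c,(375,132),.066),atz(c,(360,402),.084))
for g in[(.5335,.104),(.536,.102)]:
  for z in(.06,.066,.12): print(g,z,proj(c,[*g,z]))
```

```text
[0.53847562 0.10335485 0.066     ] [ 0.53299228 -0.15893084  0.084     ]
(0.5335, 0.104) 0.06 [np.float64(368.304175714458), np.float64(131.4118018556112)]
(0.5335, 0.104) 0.066 [np.float64(369.2606615953022), np.float64(131.19224392333928)]
(0.5335, 0.104) 0.12 [np.float64(379.84089092174963), np.float64(128.76444364309896)]
(0.536, 0.102) 0.06 [np.float64(371.0516929967658), np.float64(133.80409994182128)]
(0.536, 0.102) 0.066 [np.float64(372.0585667640167), np.float64(133.63032568541283)]
(0.536, 0.102) 0.12 [np.float64(383.19164488486075), np.float64(131.70981556420605)]
```

View pics/c3.png

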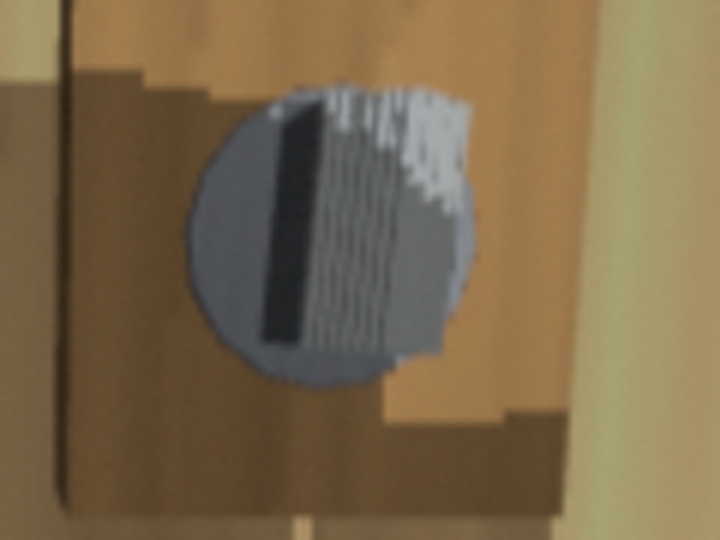

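View pics/c4.png

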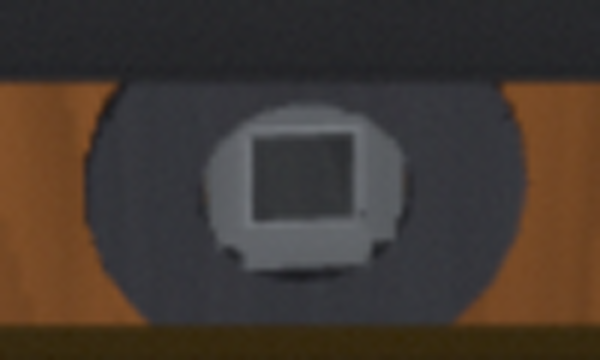

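Run:
```python
from h import *
c=read_camera('wrist')
f=lambda p,z:(atz(c,(320+p[0]/6,90+p[1]/6),z)*1000).round(1)
for n,a,b,z in[('L',(300,345),(325,105),.106),('R',(441,350),(470,105),.106),('ridge',(383,350),(400,120),.12),('rackL',(60,500),(70,0),.06),('rackR',(560,510),(598,0),.06)]:
  A=f(a,z);B=f(b,z);d=B-A;print(n,A,B,np.degrees(np.arctan2(d[0],d[1])).round(1),(A+B)/2)
print(f((332.5,237),.065))
```

```text
L [529.1  91.  106. ] [530.9 119.6 106. ] 3.6 [530.  105.3 106. ]
R [547.   90.5 106. ] [548.8 119.7 106. ] 3.5 [547.9 105.1 106. ]
ridge [537.1  90.6 120. ] [537.7 116.7 120. ] 1.3 [537.4  103.65 120.  ]
rackL [500.4  67.7  60. ] [500.9 137.7  60. ] 0.4 [500.65 102.7   60.  ]
rackR [576.   66.6  60. ] [575.9 138.1  60. ] -0.1 [575.95 102.35  60.  ]
[538.9 105.6  65. ]
```

Emit:
jog_arm:
  moves: [40,25,0,3.5,39,24,0,0,0,0,40,0,0,0,40,0,0,0,20,0,0,0,0,0]

```text
time_s: 3.75
ee_pos: [0.5401, 0.1025, 0.1473]
ee_rot: [-2.28, -2.155, 0.006]
contact_force: [0.1, -0.2, -0.0]
width: 0.0883
```

Run:
```python
from h import *
o=get_obs();print(o['time_s'],o['ee_pos'],o['contact_force'])
c=read_camera('wrist');save('w2',c);s=read_camera('side');save('s2',s)
cv2.imwrite('pics/s2c.png',cv2.resize(s['img'][180:330,170:320],None,fx=4,fy=4)[:,:,::-1])
```

```text
3.75 [0.54005236 0.10252486 0.14726169] [ 0.10517341 -0.19046124 -0.00041364]
```

View pics/w2.png

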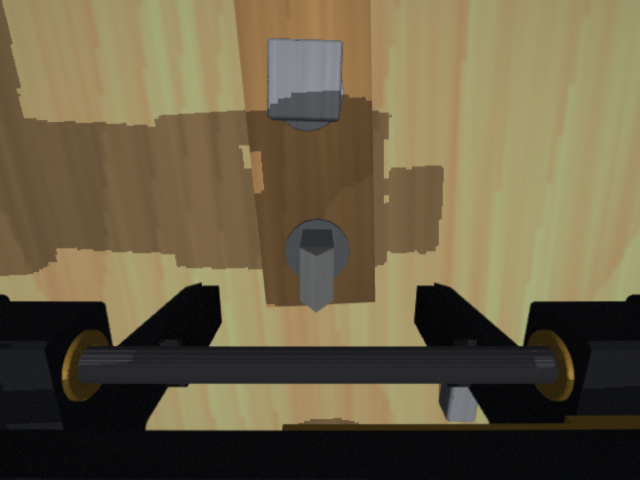

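View pics/s2c.png

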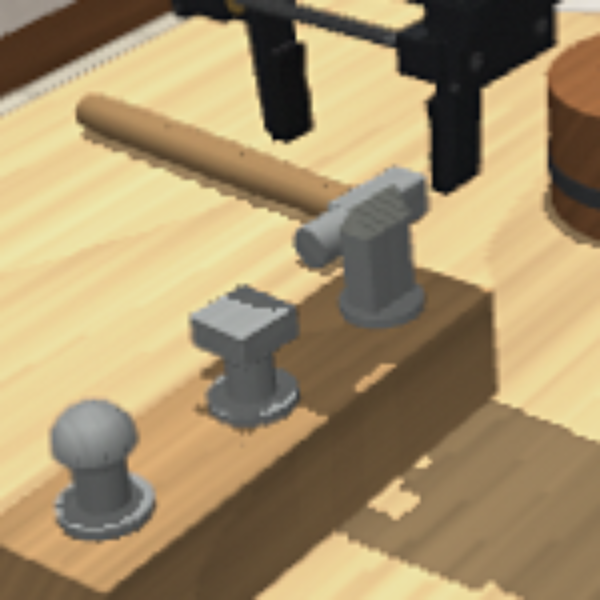

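Run:
```python
from h import *
o=get_obs();c=read_camera('wrist')
print((atz(c,(317,250),.065)*1e3).round(1),(atz(c,(317,219),.066)*1e3).round(1), np.round(atz(c,(285,249),.064)-atz(c,(349,249),.064),4))
for r in regions_of(c,'hardie_grip')[:1]: print(r['p'],r['centre'])
cv2.imwrite('pics/c5.png',cv2.resize(c['img'][205:325,265:365],None,fx=5,fy=5,interpolation=2)[:,:,::-1])
```

```text
[540.8 105.3  65. ] [542.  126.1  66. ] [-0.0418  0.0024  0.    ]
0.89 [311.7, 256.5]
```

View pics/c5.png

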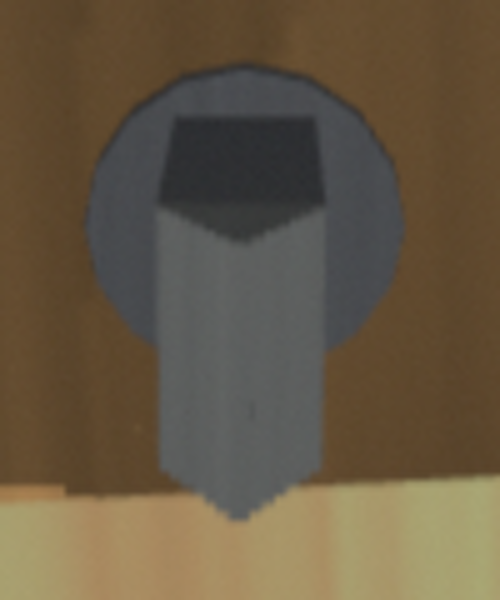

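Emit:
jog_arm:
  moves: [3,0.5,20,0,0,0,25,0,0,0,20,0,0,0,0,0]

```text
time_s: 4.35
ee_pos: [0.5414, 0.1057, 0.0839]
ee_rot: [-2.282, -2.157, 0.002]
contact_force: [0.5, -0.2, 0.4]
width: 0.0881
```

Emit:
jog_arm:
  moves: [0,0,0,0,0,0,0,0,0,0,0,0,0,0,0,0,0,0,0,0,0,0,0,0,0,0,0,0]
  claw: 1
  squeeze: 50

```text
time_s: 5.05
ee_pos: [0.5419, 0.1059, 0.0848]
ee_rot: [-2.283, -2.158, -0.0]
contact_force: [-0.6, 0.3, -0.9]
width: 0.0341
```

Run:
```python
from h import *
o=get_obs();print(o['time_s'],o['ee_pos'],o['contact_force'],o['width'],o['ft_torque'])
c=read_camera('wrist');save('w3',c)
print((atz(c,(317,250),.065)*1e3).round(1))
```

```text
5.05 [0.54192855 0.10587683 0.08478089] [-0.62223796  0.3272451  -0.94922041] 0.03408373360908791 [-0.09647629 -0.05365839 -0.00870194]
[542.3 128.7  65. ]
```

View pics/w3.png

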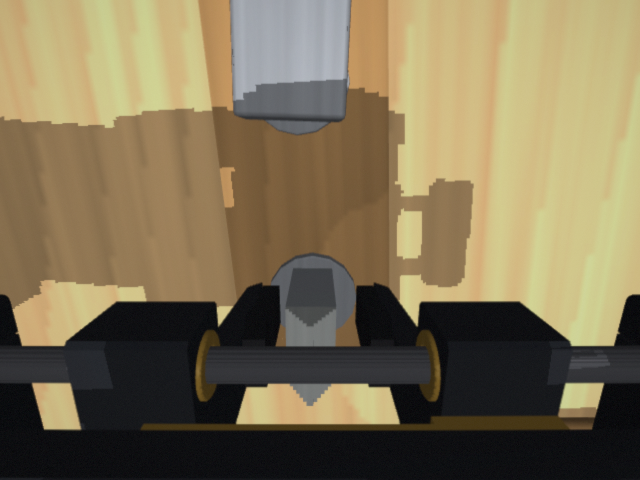

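Emit:
jog_arm:
  moves: [0,-0.5,3,0,0,0,0,0,0,0,0,0,0,0,0,0,0,0,0,0,0,0,0,0]

```text
time_s: 5.7
ee_pos: [0.5414, 0.1059, 0.0816]
ee_rot: [-2.283, -2.158, 0.0]
contact_force: [-0.2, 0.1, -2.8]
width: 0.0176
```

Run:
```python
from h import *
o=get_obs();print(o['time_s'],o['ee_pos'],o['contact_force'],o['width'],o['ft_torque'])
c=read_camera('wrist');save('w4',c)
```

```text
5.7 [0.54143495 0.10587061 0.08164674] [-0.166086    0.05890338 -2.80144243] 0.017618830544992043 [-0.05948966 -0.05840409 -0.00625087]
```

View pics/w4.png

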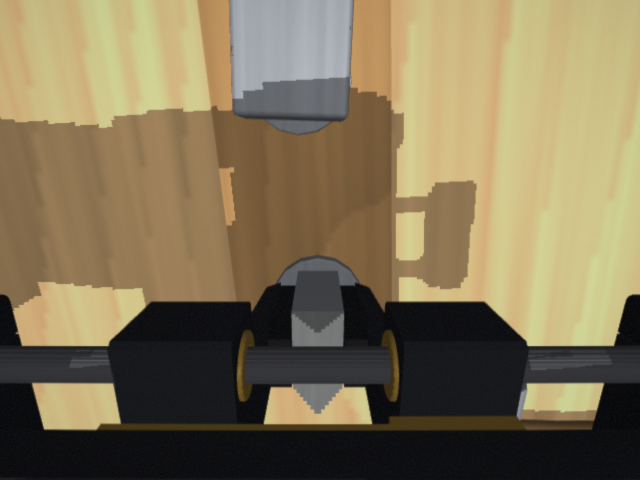

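The hardie is gripped (width 17.6 mm against an expected 18). I'll lift it straight up.

Emit:
jog_arm:
  moves: [0,0,-10,0,0,0,-25,0,0,0,-25,0,0,0,-25,0,0,0,-25,0,0,0,-10,0,0,0,0,0]
  squeeze: 60

```text
time_s: 6.45
ee_pos: [0.5418, 0.1059, 0.2031]
ee_rot: [2.281, 2.157, 0.003]
contact_force: [-0.4, 0.2, -2.5]
width: 0.0176
```

Run:
```python
from h import *
o=get_obs();print(o['time_s'],o['ee_pos'],o['contact_force'],o['width'],o['ft_torque'])
R=Ro.from_rotvec(o['ee_rot']).as_matrix();print(R.round(3))
c=read_camera('wrist');save('w5',c);s=read_camera('side');save('s5',s)
cv2.imwrite('pics/s5c.png',cv2.resize(s['img'][120:300,180:360],(600,600),interpolation=2)[:,:,::-1])
g=o['ee_pos']-R[:,2]*.008
for z in(.016+.014,0,-.024,-.075): print(z,np.round(proj(s,g+[0,0,z]),1))
d=np.array([.533,-.159])-o['ee_pos'][:2];print(d,R.T@[*d,0])
```

```text
6.45 [0.54178877 0.10591221 0.20310828] [-0.35864585  0.178445   -2.4601084 ] 0.017572143258332125 [ 6.23439467e-05 -7.39568344e-02  8.09506442e-06]
[[ 0.056  0.998  0.003]
 [ 0.998 -0.056 -0.   ]
 [ 0.     0.003 -1.   ]]
0.03 [256.7 167.7]
0 [258.  183.5]
-0.024 [259.  195.7]
-0.075 [261.1 220.8]
[-0.00878877 -0.26491221] [-2.64989644e-01  6.01755495e-03 -1.42500024e-05]
```

View pics/s5c.png

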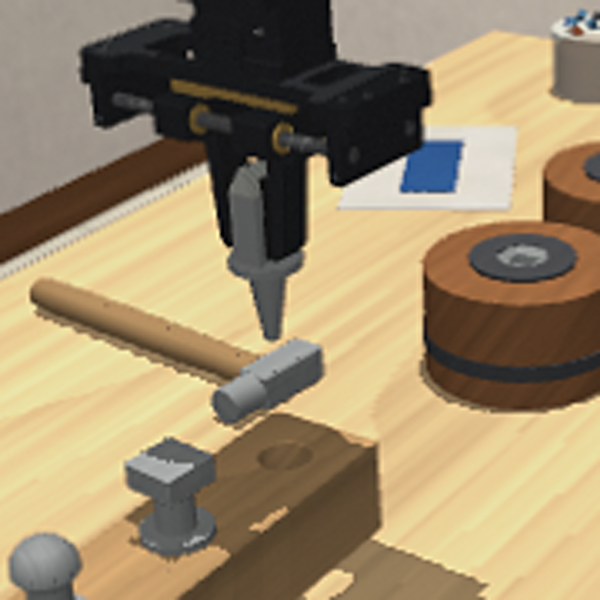

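View pics/w5.png

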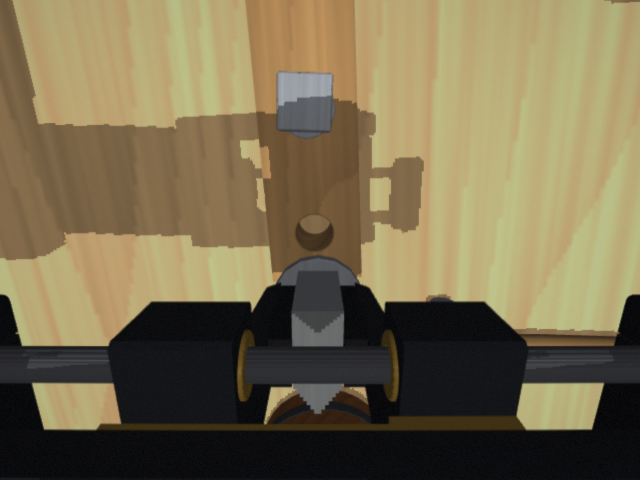

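The hardie hangs upright: the tip in the side view is at (261.6,221.4), against (261.1,220.8) predicted. The estimates for the socket agree on about (0.533,-0.1585). I'll carry it over there.

Emit:
jog_arm:
  moves: [-30,1,0,0,-45,1,0,0,-45,1,0,0,-45,1,0,0,-45,1,0,0,-35,1,0,0,-19.5,0,0,0,0,0,0,0]

```text
time_s: 7.35
ee_pos: [0.532, -0.1608, 0.2001]
ee_rot: [-2.285, -2.153, 0.002]
contact_force: [-0.3, 0.5, -2.4]
width: 0.0176
```

Run:
```python
from h import *
o=get_obs();print(o['time_s'],o['ee_pos'],o['contact_force'],o['width'],o['ft_torque'])
R=Ro.from_rotvec(o['ee_rot']).as_matrix();print(R.round(3))
c=read_camera('wrist');save('w6',c);s=read_camera('side');save('s6',s)
cv2.imwrite('pics/s6c.png',cv2.resize(s['img'][120:260,270:410],(600,600),interpolation=2)[:,:,::-1])
g=o['ee_pos']-R[:,2]*.008
for z in(0,-.03,-.075): print(z,np.round(proj(s,g+R[:,2]*-z),1))
print(proj(s,[.533,-.1585,.084]))
```

```text
7.35 [ 0.5320377  -0.16080463  0.20005394] [-0.32174557  0.48618277 -2.41108296] 0.017590840015416397 [-0.0572026  -0.0302084   0.03538688]
[[ 0.059  0.998 -0.002]
 [ 0.998 -0.059  0.001]
 [ 0.001 -0.003 -1.   ]]
0 [337.6 144. ]
-0.03 [337.7 157. ]
-0.075 [337.8 176. ]
[np.float64(336.9776918221921), np.float64(196.17663479709114)]
```

View pics/s6c.png

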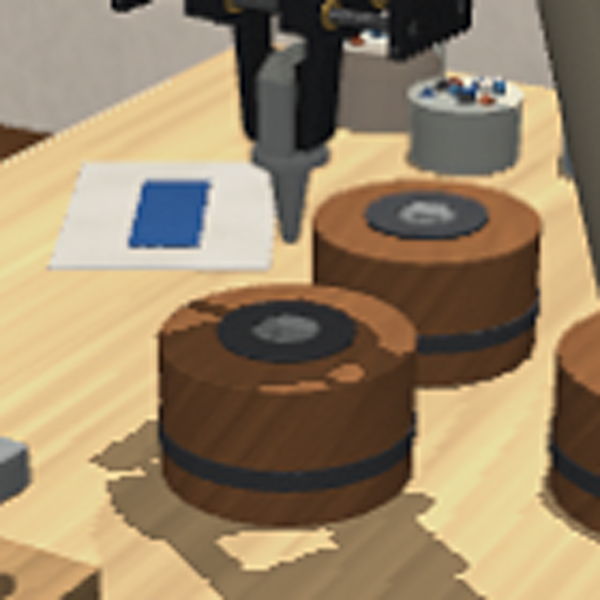

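View pics/w6.png

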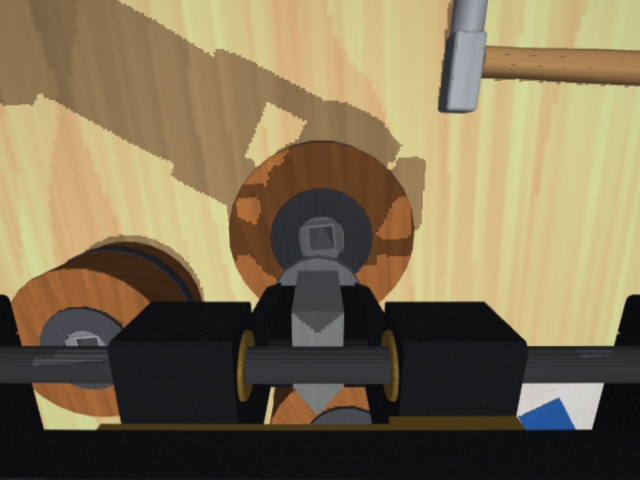

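Run:
```python
from h import *
o=get_obs();R=Ro.from_rotvec(o['ee_rot']).as_matrix()
c=read_camera('wrist')
print((atz(c,(321.5,238),.084)*1e3).round(1),'plate L/R/top',[(atz(c,p,.084)*1e3).round(1) for p in((271,237),(372,237),(321.5,188))])
cv2.imwrite('pics/c6.png',cv2.resize(c['img'][180:300,260:380],None,fx=5,fy=5,interpolation=2)[:,:,::-1])
```

```text
[ 534.3 -155.6   84. ] plate L/R/top [array([ 497.2, -152.8,   84. ]), array([ 571.4, -157. ,   84. ]), array([ 536.2, -119. ,   84. ])]
```

View pics/c6.png

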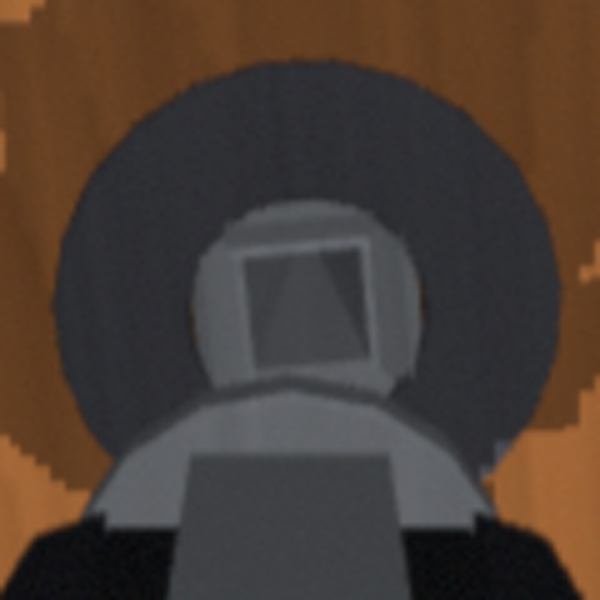

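Emit:
jog_arm:
  moves: [0,2,10,0,0,0,10,0,0,0,0,0,0,0,0,0]

```text
time_s: 7.9
ee_pos: [0.5346, -0.1582, 0.1813]
ee_rot: [-2.281, -2.159, 0.0]
contact_force: [0.1, 0.5, -3.3]
width: 0.0175
```

Emit:
jog_arm:
  moves: [0,0,15,0,0,0,15,0,0,0,10,0,0,0,0,0]

```text
time_s: 8.3
ee_pos: [0.5343, -0.1584, 0.1408]
ee_rot: [-2.281, -2.157, 0.001]
contact_force: [0.6, -0.1, -3.4]
width: 0.0174
```

Run:
```python
from h import *
o=get_obs();print(o['time_s'],o['ee_pos'],o['contact_force'],o['width'],o['ft_torque'])
c=read_camera('wrist');save('w7',c);s=read_camera('side')
a=cv2.resize(s['img'][140:240,290:390],(400,400),interpolation=2);b=cv2.resize(c['img'][200:400,220:420],(400,400),interpolation=2)
cv2.imwrite('pics/s7c.png',np.hstack([a,b])[:,:,::-1])
```

```text
8.3 [ 0.5342587  -0.15839487  0.14078085] [ 0.59548423 -0.06853435 -3.4245888 ] 0.01739046771683165 [ 0.02713524 -0.10677229 -0.01940033]
```

View pics/s7c.png

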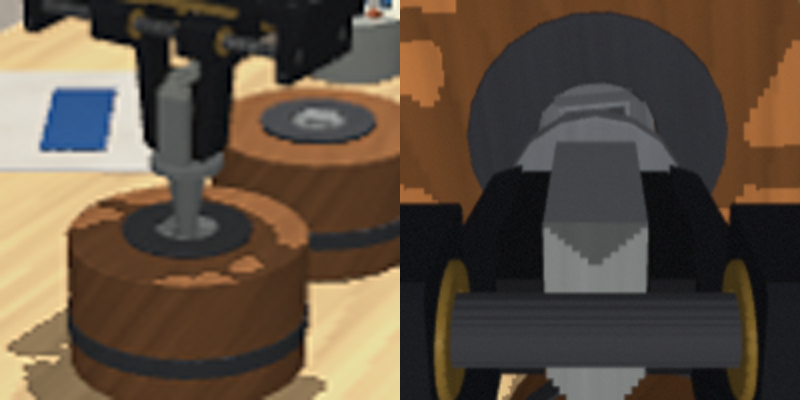

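The shank is entering the middle of the mouth with no contact force. I'll keep lowering, slowly.

Emit:
jog_arm:
  moves: [0,0,8,0,0,0,8,0,0,0,4,0,0,0,0,0]

```text
time_s: 8.8
ee_pos: [0.5345, -0.1587, 0.1211]
ee_rot: [-2.282, -2.158, 0.001]
contact_force: [-0.2, -0.8, -3.3]
width: 0.0174
```

Emit:
jog_arm:
  moves: [0,0,2,0,0,0,2,0,0,0,2,0,0,0,0,0]

```text
time_s: 9.2
ee_pos: [0.5349, -0.1589, 0.1167]
ee_rot: [2.281, 2.157, 0.0]
contact_force: [-2.4, -1.1, 4.1]
width: 0.0176
```

Emit:
jog_arm:
  moves: [0,-0.7,2,0,0.3,0,2,0,0,0,2,0,0,0,0,0]

```text
time_s: 9.6
ee_pos: [0.535, -0.1589, 0.1117]
ee_rot: [2.279, 2.156, 0.002]
contact_force: [-2.0, -1.0, 10.9]
width: 0.0175
```

Emit:
jog_arm:
  moves: [0,-0.5,2,0,0,0,2,0,0,0,2,0,0,0,0,0]

```text
time_s: 10.0
ee_pos: [0.535, -0.159, 0.1063]
ee_rot: [2.278, 2.154, 0.003]
contact_force: [-1.0, 0.7, 14.6]
width: 0.0177
```

Run:
```python
from h import *
o=get_obs();print(o['time_s'],o['ee_pos'],o['contact_force'],o['width'],o['ft_torque'])
print(Ro.from_rotvec(o['ee_rot']).as_matrix()[2])
c=read_camera('wrist');save('w8',c);s=read_camera('side')
a=cv2.resize(s['img'][150:230,300:380],(400,400),interpolation=2);b=cv2.resize(c['img'][200:400,220:420],(400,400),interpolation=2)
cv2.imwrite('pics/s8c.png',np.hstack([a,b])[:,:,::-1])
```

```text
10.0 [ 0.53496921 -0.15898426  0.10633719] [-0.96871763  0.73190517 14.63449454] 0.017708117065817198 [0.05889821 0.12942449 0.01321653]
[-0.00257381  0.00571853 -0.99998034]
```

View pics/s8c.png

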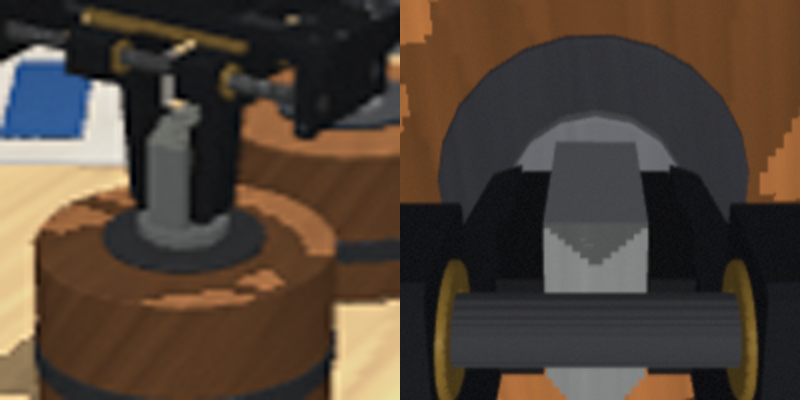

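Emit:
jog_arm:
  moves: [0,0,1,0,0,0,1,0,0,0,0,0]

```text
time_s: 10.4
ee_pos: [0.5351, -0.159, 0.1052]
ee_rot: [2.278, 2.154, 0.004]
contact_force: [-3.6, 1.2, 21.7]
width: 0.0176
```

Emit:
jog_arm:
  moves: [0,0,1,0,0,0,1,0,0,0,0,0]

```text
time_s: 10.7
ee_pos: [0.5351, -0.1591, 0.1051]
ee_rot: [2.276, 2.153, 0.004]
contact_force: [-9.4, 2.6, 39.1]
width: 0.0175
```

The tool has stopped: z held at 0.105 while the force rose from 22 to 39 N, so the collar has bottomed out. I'll unload, then open.

Emit:
jog_arm:
  moves: [0,0,-2,0,0,0,-1,0,0,0,0,0]

```text
time_s: 11.0
ee_pos: [0.535, -0.159, 0.1052]
ee_rot: [2.278, 2.154, 0.003]
contact_force: [-0.8, -0.1, 13.3]
width: 0.0174
```

Emit:
jog_arm:
  moves: [0,0,0,0,0,0,0,0,0,0,0,0,0,0,0,0,0,0,0,0,0,0,0,0]
  claw: 0

```text
time_s: 11.6
ee_pos: [0.5335, -0.1582, 0.1026]
ee_rot: [-2.283, -2.158, 0.0]
contact_force: [-0.1, 0.6, -0.1]
width: 0.0636
```

Run:
```python
from h import *
o=get_obs();print(o['time_s'],o['ee_pos'],o['contact_force'],o['width'],o['ft_torque'])
c=read_camera('wrist');save('w9',c)
```

```text
11.6 [ 0.53345997 -0.15823946  0.10263508] [-0.05159084  0.55771927 -0.1268451 ] 0.06362217318229156 [-0.04352788 -0.02745235 -0.00713667]
```

View pics/w9.png

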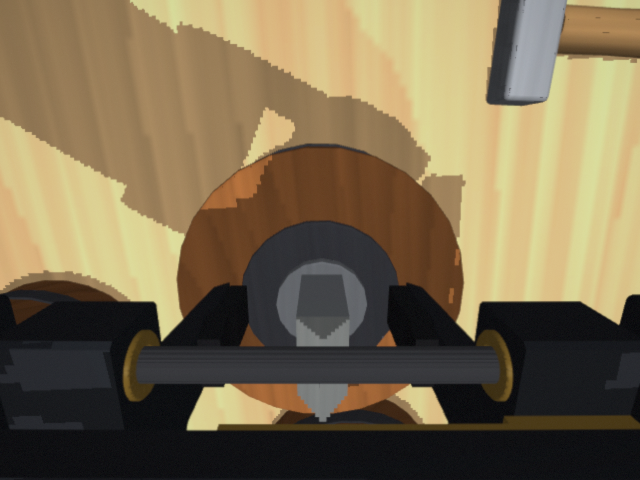

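Released; the hardie is standing. I'll retreat upward and back, then check it.

Emit:
jog_arm:
  moves: [0,0,0,0,0,0,0,0,0,0,-20,0,0,0,-40,0,0,0,-40,0,0,0,-30,0,-30,0,-10,0,-30,0,0,0]

```text
time_s: 12.45
ee_pos: [0.5306, -0.2187, 0.2451]
ee_rot: [2.278, 2.158, 0.001]
contact_force: [1.1, -0.0, 0.1]
width: 0.0881
```

Emit:
jog_arm:
  moves: [-40,0,0,0,-40,0,0,0,0,0,0,0,0,0,0,0]

```text
time_s: 12.85
ee_pos: [0.5254, -0.2983, 0.2424]
ee_rot: [-2.283, -2.156, -0.0]
contact_force: [0.6, 0.7, -0.3]
width: 0.0881
```

Run:
```python
from h import *
o=get_obs();print(o['time_s'],o['ee_pos'],o['contact_force'],o['width'])
c=read_camera('wrist');save('w10',c);s=read_camera('side');t=read_camera('top')
a=cv2.resize(s['img'][150:230,300:380],(400,400),interpolation=2);b=cv2.resize(t['img'][150:250,340:440],(400,400),interpolation=2)
cv2.imwrite('pics/s10c.png',np.hstack([a,b])[:,:,::-1]);save('s10',s)
P=np.array([.5345,-.159,.084])
for z in(0,.03,.06): print(z,'side',np.round(proj(s,P+[0,0,z]),1),'wrist',np.round(proj(c,P+[0,0,z]),1))
for n,q in(('s',s),('w',c)):
  for r in regions_of(q,'hardie_grip')[:2]:
    ys,xs=np.where(r['mask']);print(n,r['p'],r['centre'],xs.min(),xs.max(),ys.min(),ys.max())
```

```text
12.85 [ 0.52538663 -0.29833473  0.24235378] [ 0.5611335   0.748214   -0.34062933] 0.08813614445545671
0 side [336.5 196. ] wrist [320.3  46.4]
0.03 side [336.5 183.9] wrist [320.5  34.5]
0.06 side [336.4 171.5] wrist [320.9  19.2]
s 0.75 [336.8, 189.3] 328 345 170 200
w 0.59 [318.5, 42.3] 291 349 0 77
```

View pics/s10c.png

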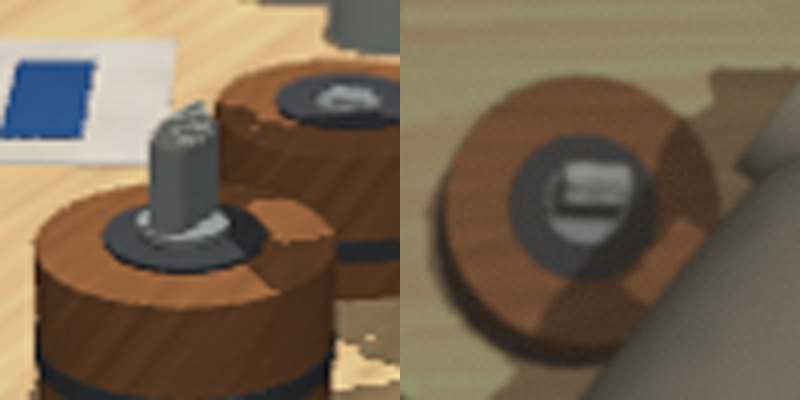

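View pics/w10.png

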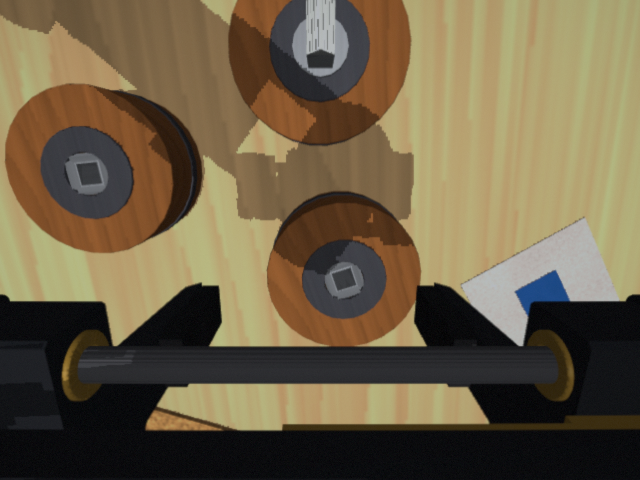

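View pics/s10.png

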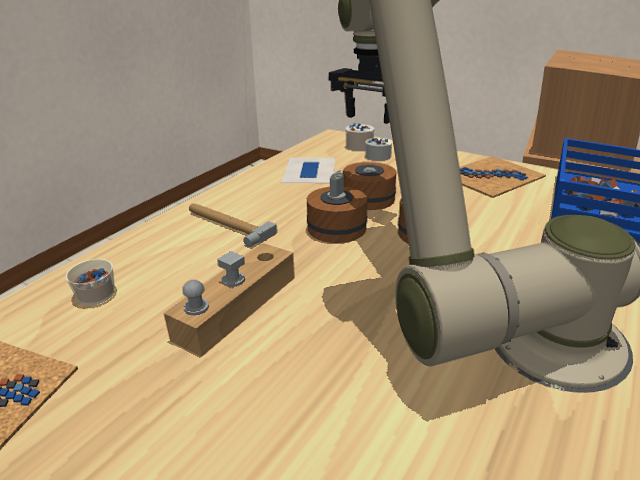

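Run:
```python
from h import *
s=read_camera('side')
d=np.array([0.006-.5345,.743+.159]);d/=np.linalg.norm(d)
for dz in(0,.004):
  for n,p in(('collar front bottom',[.5345+.021*d[0],-.159+.021*d[1],.084+dz]),('ridge far',[.5345,-.174,.144+dz]),('ridge near',[.5345,-.144,.144+dz])): print(dz,n,np.round(proj(s,p),1))
cv2.imwrite('pics/s11.png',cv2.resize(s['img'][160:215,305:370],None,fx=10,fy=10,interpolation=0)[:,:,::-1])
```

```text
0 collar front bottom [336.5 199.8]
0 ridge far [339.7 169.4]
0 ridge near [333.  173.7]
0.004 collar front bottom [336.5 198.2]
0.004 ridge far [339.7 167.7]
0.004 ridge near [333. 172.]
```

View pics/s11.png

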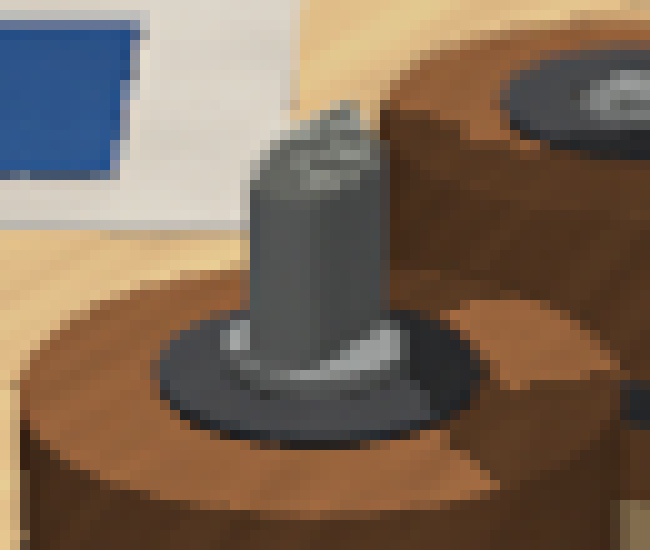

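The collar's lower edge is at row ~200 and the far end of the ridge at ~170. Both match the fully home prediction (199.8 and 169.4), and the hardie is upright. Handing in.

```bash
python3 -c "
from h import *
print(close_job())"
```

```text
the job is handed in; nothing more can be done
None
```

The hardie is in the socket of the robot's-left log, with its collar home on the steel plate, upright and released. I handed the job in at about 13 s of the 38 s allowed.

- **Seating:** I pressed until the tool stopped. At the end its height stayed within 0.1 mm while the force rose from 22 to 39 N. The tool stopped at 0.105 m, about 1 mm below the 0.106 m expected; that is within the 2 mm calibration and what slip in the grip could add.
- **After release:** in the side view the collar's lower edge (row about 200) and the far end of the chisel edge (row about 170) match a fully seated hardie (199.8 and 169.4). It looks upright in the side, top and wrist views. The camera check is good to about 1 to 2 mm.
- **Rest of the scene:** the domed and flat-topped stakes are still in the rack, and nothing else was touched. The gripper was clear at hand-in.
- **Disagreement:** the first side-view estimate of the socket differed from the others by about 5 mm in y. I used the wrist and top cameras, which agreed, and the shank entered freely.

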